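# Hang the ear defenders on the polishing bench rack

## Task

Tidy the polishing bench: take the larger of the two pairs of ear defenders by its padded headband and drape it over the bar of the rack, between the posts, so that the middle of the headband rests on the bar and one cup hangs on each side, about level and still. Leave the smaller pair standing where it is.

Things in the scene. Friction and masses are not known exactly. Their poses are not given: they have to be found in the camera images.
- defenders: The larger ear defenders, rigid, about 0.26 kg, standing on two cups, black headband arching above. 168 mm over the cups, 160 mm tall. Origin on the underside midway between the cups, at bench height when standing; x from cup to cup, y across the headband, z up. Grey cups with black cushions, 36 mm thick (x), 70 wide (y), 85 tall, 96 mm free between them. Grip the headband's crown pad from above.
- defenders_crown (a point): Middle of the underside of the larger pair's crown pad, 136 mm straight above its origin: the spot to rest on the bar. The pad is straight, 60 mm long (x), 36 wide (y), 24 thick (z), its top 160 mm above the origin; sloping bands run from its ends to the cups. Grip across the 36 mm with fingertips near the underside: tips reaching below it meet the bar first.
- compact: The smaller pair of ear defenders, same make and colours, to be left alone: 118 mm over the cups, 112 mm tall, cups 24 x 48 x 54 mm. Origin on the underside midway between its cups; x from cup to cup, y across its headband. Either pair may be the one nearer the rack.
- rack: Fixed rack: a level steel bar of 16 mm diameter, 300 mm long, along the rack's y axis, on grey posts of 18 mm diameter 130 mm to either side of its middle, each on a foot 120 x 40 x 10 mm. Origin on the bench under the bar's middle. The bar's top is 160 mm above the bench; between the posts nothing stands under or above it.
- rack_bar (a point): Middle of the rack's bar, on its centre line, 152 mm above the bench; y runs along the bar, z up.
There are look-alikes about, which are no part of the job. What is shaped like the defenders but white is not meant.

How it is judged:
At the end, for the whole second after the job is handed in: The larger pair hangs still and released on the bar: middle of the pad underside within 25 mm of the bar across, 95 mm of its middle along, 6 mm below to 22 mm above its centre line; upright within 16 degrees, y axis along the bar within 17 degrees; smaller pair within 30 mm of its start (x of defenders_crown in the frame of rack_bar between -0.025 and 0.025 m and y of defenders_crown in the frame of rack_bar between -0.095 and 0.095 m and z of defenders_crown in the frame of rack_bar between -0.006 and 0.022 m and angle between defenders's own z axis and vertical below 0.28 rad and angle between the y axis of defenders and the y axis of rack_bar, either way round below 0.3 rad and linear speed of defenders below 0.03 m/s and angular speed of defenders below 0.4 rad/s and contact force between defenders and rack above 0.4 N and distance of compact from where it was at the start of the episode below 0.03 m); the robot touches nothing.
It fails at once if the smaller pair is knocked or carried away (moved more than 30 mm) (distance of compact from where it was at the start of the episode above 0.03 m).
It also fails if it takes over 42 s, if anything falls off the work surface, if the arm or the gripper's body presses on something with over 40 N, if the wrist force passes 120 N, or if a joint passes its speed limit or range.

## Robot

A 6-joint arm with a two-finger parallel gripper is mounted at the origin on the work surface. World frame = base frame: x ahead of the robot, y to its left, z up, the work surface at z = 0. Lengths are in m, angles in rad, forces in N, time in s.
With the tool pointing down it reaches from about 0.15 to 0.775 m from the base axis. Payload 6.1 kg.
Tool frame: the origin (TCP) lies at the very end of the fingers, on their centre line; the grasp point (between the pads) lies 19 mm behind it; z points along the fingers, y is the line along which they close (so a half turn about z gives the same grasp; the last joint's range is limited). The gripper opens to 85 mm and grips with 20 to 120 N. Pads are 22 mm wide; open, the fingers measure 114 mm over their backs; the gripper's body (76 mm by 85 mm) begins 54 mm behind the grasp point. The pads swing forward as they close: fully open they stand 13 mm farther back than shut.
Start: joints at [1.164, 0.126, -0.04, 1.405, 0, 1.571], TCP at [0.208, 0.482, 0.231] pointing down, gripper open.
Joint ranges: [-2.72, 2.72], [-0.95, 1.95], [-1.27, 1.35], [-1.78, 2.02], [-1.46, 1.47], [-3.14, 3.14]. Speed limits (rad/s): [2.39, 2.39, 3.01, 3.14, 3.14, 3.14].

## Interface

Orientations are given as a unit quaternion [x, y, z, w].
In Python, from bench import manip gives the robot as it stands.
- The arm moves only by the tool play_rows, never from a script. Its argument "series" is a list that holds one entry, the list of rows, each a list of 5 numbers: the opening, from 0 (shut) to 1 (fully open), then the shift along the tool's x, y, z in mm, then the turn about the tool's z in degrees. In form: [[[fingers, dx, dy, dz, yaw], ...]]. A call has 1 to 10 rows; each row is the pose to reach, as a shift and turn from the pose commanded when the call began, along the tool's axes at that moment; what a row does not reach only later rows make up. A row lasts 1/12 s, in which the tool goes at most 41.7 mm and 7.16 degrees, less where a joint would pass 70% of its speed; a pose out of reach is approached as far as the arm can. A call with a gripper value outside its range is refused whole. The fingers move at their own pace and stop on an object; "force" is the grip in N (left out, the last holds). Time passes only in rows, so rows that repeat a pose let the fingers close. It gives the time, the measured TCP pose, the force, the opening and the grip force at its end, in the units of the state.
- manip.observe(): the state, without advancing time (a new reading comes with each control period).
- manip.capture(name): name is "scene" or "side" or "wrist"; returns a dict with "image" (384x512x3 uint8, red, green, blue), "depth" (384x512 float32, m along the optical axis (not along the pixel's ray), 0 where there is no reading), "camera_matrix" (3x3 intrinsics, pixels), "distortion" ([k1, k2, p1, p2, k3] as OpenCV has them; the pictures are not rectified), "R" (3x3) and "t" (3): a world point X has camera coordinates R X + t; the wrist camera has in their place "mount" (4x4, takes a point from camera to tool coordinates, whose origin is the TCP and whose axes are the flange's). Camera axes: x right, y down, z forward; pixel columns grow to the right and rows downward; lengths in m; the calibration is good to about 2 mm. A picture is of the moment at which its call begins: read the wrist's pose just before it.
- manip.job_done(): hands the job in; it is judged then, once.
The state is a dict: "t": time; "joints": joint angles; "joint_velocities": joint speeds; "effort": joint torques, N m; "tcp_pos": TCP position; "tool_rot": TCP orientation; "force": force on the tool from outside, world axes, zero at the start; "ft_torque": the same for the moment, N m; "gripper_width": opening from 0.0 (shut) to 1.0 (fully open); "grasp_force": force on a finger pad.
Only numpy, scipy, OpenCV 4.12 (cv2) and the standard library are available. Lean on these libraries where they do the work, as an engineer would, in place of code of your own. Each camera call takes 0.05 s, during which the arm holds its last target. There are 200 camera calls.

## Working session

There is one attempt and no reset: what is moved stays moved. The work goes in short steps, Python scripts to look and compute and a tool call to move; the robot and the scene stay as the last step left them, time stands still between calls to the robot, and variables do not carry over. Pictures are saved under pics/ and viewed, at most 10 in all, crops included, and the job is handed in when it is done.

Besides the shell and the picture viewer there is one more tool, called by a JSON object that holds its "op" and its "data", one argument or row to a line. play_rows: Moves the arm, as the interface text tells. Its arguments: {"type":"object","properties":{"series":{"type":"array"},"force":{"type":"number"}},"required":["series"]}

```bash
mkdir -p pics
cat > h.py <<'E'
import numpy as np, cv2
from bench import manip
def cap(n):
    c=manip.capture(n); return c
def cloud(c,R=None,t=None):
    R=np.array(c["R"]) if R is None else R; t=np.array(c["t"]) if t is None else t
    h,w=c["depth"].shape
    uv=np.stack(np.meshgrid(np.arange(w),np.arange(h)),-1).reshape(-1,1,2).astype(np.float64)
    n=cv2.undistortPoints(uv,np.array(c["camera_matrix"]),np.array(c["distortion"]))[:,0]
    d=c["depth"].reshape(-1,1)
    P=np.hstack([n*d,d])
    W=(P-t)@R
    W[d[:,0]==0]=np.nan
    return W.reshape(h,w,3)
E
python3 - <<'E'
from h import *
import pickle
print(manip.observe())
for n in ["scene","side"]:
    c=cap(n); pickle.dump(c,open(n+".pkl","wb"))
    cv2.imwrite(f"pics/{n}0.png",c["image"][...,::-1])
    print(n,c["R"],c["t"],(c["depth"]>0).mean())
E
```

```text
{'t': 0.0, 'joints': array([ 1.16403698e+00,  1.26364623e-01, -4.06304727e-02,  1.40537040e+00,
        5.58300103e-06,  1.57078616e+00]), 'joint_velocities': array([-1.17600292e-03, -1.69339381e-05, -7.45899167e-04,  9.57948336e-04,
       -2.56912481e-04, -9.68443392e-04]), 'effort': array([-5.10793670e-04, -4.35915470e+01,  3.52922988e+01,  1.73346751e-02,
        1.73056451e-04,  1.24347108e-05]), 'tcp_pos': array([0.20754622, 0.48179161, 0.23052624]), 'tool_rot': array([ 2.01975458e-01,  9.79390269e-01, -7.67849314e-04, -1.61208656e-04]), 'force': array([0.10137461, 0.71003522, 0.0990525 ]), 'ft_torque': array([ 0.00920555, -0.00395085, -0.08348553]), 'grasp_force': 0.0, 'gripper_width': 0.9999400169863486}
scene [[ 0.48170344  0.87632633 -0.00373543]
 [ 0.61655042 -0.34193151 -0.70918857]
 [-0.62275788  0.33931549 -0.70500895]] [-0.18927209 -0.17221446  1.31853259] 0.9961700439453125
side [[-0.87355634  0.48657433 -0.01203071]
 [ 0.40838762  0.71929065 -0.56199689]
 [-0.26479968 -0.49584915 -0.82705184]] [ 0.37919415 -0.09132581  1.06564393] 0.9959462483723959
```

View pics/scene0.png

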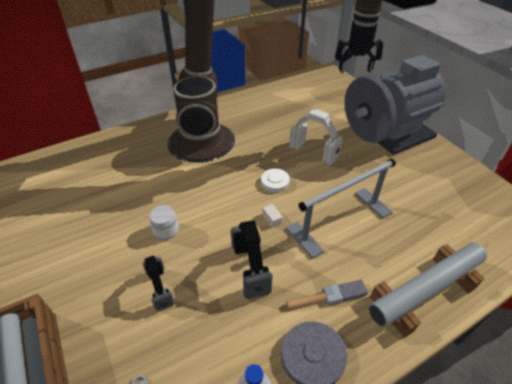

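View pics/side0.png

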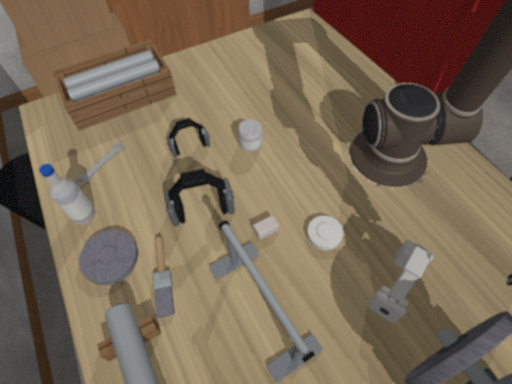

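The scene view shows the larger black pair at about (252,260) and the smaller at (158,282). The rack bar runs from (303,206) to (392,163). In the side view they are at (198,195), (188,135) and (224,225)–(310,353). The white pair at (318,135) in the scene view is the decoy.

```bash
cat > m.py <<'E'
from h import *
import pickle
B={"scene":dict(big=(225,215,280,302),small=(138,250,178,312),bar=(296,158,398,212)),
   "side":dict(big=(160,160,240,228),small=(162,112,214,160),bar=(216,220,320,365))}
for n in B:
    c=pickle.load(open(n+".pkl","rb")); W=cloud(c); im=c["image"].astype(int)
    for k,(a,b,e,f) in B[n].items():
        w=W[b:f,a:e].reshape(-1,3); col=im[b:f,a:e].reshape(-1,3)
        sat=col.max(1)-col.min(1)
        if k=="bar": m=(w[:,2]>.145)&(w[:,2]<.17)
        else: m=(w[:,2]>.008)&(sat<40)
        w=w[m]; zmax=np.nanpercentile(w[:,2],99)
        print(n,k,m.sum(),"z99",zmax.round(4))
        top=w if k=="bar" else w[w[:,2]>zmax-.006]
        (cx,cy),(sx,sy),ang=cv2.minAreaRect(top[:,:2].astype(np.float32)*1000)
        print("  top rect",round(cx,1),round(cy,1),round(sx,1),round(sy,1),round(ang,1),"mean",(top.mean(0)*1000).round(1))
        d=np.linalg.svd(top[:,:2]-top[:,:2].mean(0),full_matrices=False)[2][0]; print("  pca dir deg",np.degrees(np.arctan2(d[1],d[0])).round(1))
        if k!="bar":
            (cx,cy),(sx,sy),ang=cv2.minAreaRect(w[:,:2].astype(np.float32)*1000)
            print("  all rect",round(cx,1),round(cy,1),round(sx,1),round(sy,1),round(ang,1))
            d=np.linalg.svd(w[:,:2]-w[:,:2].mean(0),full_matrices=False)[2][0]; print("  all pca",np.degrees(np.arctan2(d[1],d[0])).round(1))
        else:
            s=top@np.r_[d,0]; i,j=s.argmin(),s.argmax(); print("  ends",(top[i]*1000).round(1),(top[j]*1000).round(1),"z max",top[:,2].max())
E
python3 m.py
```

```text
scene big 1945 z99 0.1627
  top rect 560.6 -102.0 35.3 60.6 74.8 mean [ 562.6 -102.8  160.7]
  pca dir deg -14.9
  all rect 525.0 -75.1 118.9 265.0 53.5
  all pca -27.5
scene small 856 z99 0.1157
  top rect 504.4 -324.0 25.9 45.0 83.3 mean [ 505.3 -324.4  113.4]
  pca dir deg -7.4
  all rect 506.3 -324.6 48.1 119.9 84.3
  all pca -8.7
scene bar 705 z99 0.1654
  top rect 545.3 201.4 23.9 319.9 2.8 mean [548.1 186.8 158. ]
  pca dir deg 92.9
  ends [548.1  41.4 146.6] [533.  360.9 164.5] z max 0.16650686861110203
side big 1744 z99 0.1622
  top rect 565.6 -29.1 180.5 60.8 84.9 mean [559.  -71.3 159.5]
  pca dir deg 93.6
  all rect 574.7 -40.1 184.0 168.8 74.4
  all pca -21.6
side small 600 z99 0.1138
  top rect 501.5 -321.0 27.4 46.6 78.8 mean [ 502.6 -319.2  111.2]
  pca dir deg -8.1
  all rect 502.1 -317.5 46.9 123.9 81.5
  all pca -6.8
side bar 1411 z99 0.1641
  top rect 545.3 202.8 22.9 317.7 3.0 mean [545.  219.1 157.9]
  pca dir deg 93.0
  ends [549.2  44.  162.2] [534.6 361.3 164.3] z max 0.16615442238981157
```

Run:
```python
from h import *
import pickle
for n,(a,b,e,f),lo in [("scene",(345,55,445,150),.05),("scene",(255,200,290,230),.008),("side",(160,160,222,222),.154),("scene",(225,215,280,302),.154),("scene",(285,100,345,165),.02)]:
    c=pickle.load(open(n+".pkl","rb")); W=cloud(c)
    w=W[b:f,a:e].reshape(-1,3); w=w[(w[:,2]>lo)&(w[:,2]<.4)]
    print(n,len(w),np.percentile(w,[2,50,98],axis=0).round(3).tolist(),cv2.minAreaRect(w[:,:2].astype(np.float32)*1000))
```

```text
scene 6205 [[0.078, 0.462, 0.06], [0.338, 0.56, 0.193], [0.402, 1.145, 0.278]] ((209.49844360351562, 823.3346557617188), (295.41119384765625, 805.628662109375), 19.3985595703125)
scene 313 [[0.413, -0.085, 0.009], [0.451, 0.029, 0.03], [0.558, 0.051, 0.16]] ((504.11846923828125, -2.469482421875), (84.08544158935547, 203.18777465820312), 51.59096908569336)
side 322 [[0.532, -0.118, 0.155], [0.56, -0.096, 0.159], [0.588, -0.077, 0.162]] ((570.1969604492188, -39.089210510253906), (159.3131103515625, 60.20413589477539), 80.15857696533203)
scene 353 [[0.533, -0.123, 0.156], [0.564, -0.103, 0.161], [0.591, -0.083, 0.163]] ((560.7590942382812, -101.58491516113281), (36.266788482666016, 60.577049255371094), 74.78296661376953)
scene 1124 [[0.187, 0.254, 0.023], [0.268, 0.314, 0.084], [0.335, 0.371, 0.163]] ((226.07522583007812, 374.3523864746094), (171.52853393554688, 200.2050018310547), 24.615615844726562)
```

{"op": "play_rows", "data": {
  "series": [
    [[1,0,0,-40,0],[1,-30,-20,-75,0],[1,-62,-44,-75,0],[1,-95,-68,-75,0],[1,-128,-91,-75,0],[1,-161,-115,-75,0],[1,-194,-138,-75,0],[1,-227,-162,-75,0],[1,-260,-185,-75,0],[1,-290,-207,-75,0]]
  ]
}}

```text
t: 0.93
tcp_pos: [0.3927, 0.1752, 0.3061]
tool_rot: [0.202, 0.979, -0.0, -0.0]
force: [0.5, 0.5, 0.4]
gripper_width: 0.999
grasp_force: 0.0
```

{"op": "play_rows", "data": {
  "series": [
    [[1,-33,-23,0,0],[1,-66,-47,0,0],[1,-99,-70,0,0],[1,-132,-94,10,0],[1,-165,-117,20,0],[1,-198,-140,30,0],[1,-231,-164,40,-4],[1,-264,-187,45,-8],[1,-264,-187,45,-8],[1,-264,-187,45,-8]]
  ]
}}

```text
t: 1.77
tcp_pos: [0.5607, -0.1007, 0.2593]
tool_rot: [0.135, 0.991, 0.0, -0.002]
force: [-1.1, 0.4, 0.5]
gripper_width: 0.997
grasp_force: 0.0
```

Run:
```python
from h import *
from scipy.spatial.transform import Rotation as Ro
s=manip.observe(); c=cap("wrist"); cv2.imwrite("pics/w1.png",c["image"][...,::-1])
Rt=Ro.from_quat(s["tool_rot"]).as_matrix(); M=np.array(c["mount"])
h,w=c["depth"].shape
Rc=Rt@M[:3,:3]; tc=Rt@M[:3,3]+s["tcp_pos"]   # X=Rc p+tc
W=cloud(c,Rc.T,-Rc.T@tc)
print(s["tcp_pos"],Ro.from_quat(s["tool_rot"]).as_matrix()[:,1], "cam",tc)
m=(W[...,2]>.152)&(W[...,2]<.17)&(np.hypot(W[...,0]-.56,W[...,1]+.1)<.05)
p=W[m]; print(len(p),p.mean(0),np.median(p[:,2]),cv2.minAreaRect(p[:,:2].astype(np.float32)*1000))
```

```text
[ 0.56073694 -0.10067858  0.25927896] [ 2.67427016e-01  9.63578100e-01 -1.91781344e-04] cam [ 0.48172546 -0.07834603  0.40204899]
2831 [ 0.55682909 -0.09876502  0.15958967] 0.1598405818410535 ((558.3937377929688, -99.23075866699219), (35.8688850402832, 60.862060546875), 73.99401092529297)
```

{"op": "play_rows", "data": {
  "series": [
    [[1,1,0,35,0],[1,1,0,70,0],[1,1,0,100,0],[1,1,0,115,0],[1,1,0,120,0],[1,1,0,120,0],[0.2,1,0,120,0],[0.2,1,0,120,0],[0.2,1,0,120,0],[0.2,1,0,120,0]]
  ],
  "force": 50
}}

```text
t: 2.65
tcp_pos: [0.5604, -0.0987, 0.1427]
tool_rot: [0.133, 0.991, -0.0, 0.001]
force: [0.8, -0.0, 1.3]
gripper_width: 0.452
grasp_force: 0.8
```

{"op": "play_rows", "data": {
  "series": [
    [[0.2,0,0,0,0],[0.2,0,0,0,0],[0.2,0,0,0,0],[0.2,0,0,0,0]]
  ],
  "force": 50
}}

```text
t: 2.98
tcp_pos: [0.5603, -0.099, 0.1428]
tool_rot: [0.133, 0.991, -0.0, 0.001]
force: [-1.3, -1.4, 5.1]
gripper_width: 0.411
grasp_force: 50.7
```

{"op": "play_rows", "data": {
  "series": [
    [[0.2,0,0,-10,0],[0.2,0,0,-30,0],[0.2,0,0,-55,0],[0.2,0,0,-70,-5],[0.2,0,0,-70,-10],[0.2,0,0,-70,-15],[0.2,0,0,-70,-18],[0.2,0,0,-70,-18],[0.2,0,0,-70,-18],[0.2,0,0,-70,-18]]
  ],
  "force": 80
}}

```text
t: 3.82
tcp_pos: [0.5596, -0.0986, 0.2112]
tool_rot: [-0.023, 1.0, 0.0, -0.0]
force: [-0.1, -1.1, -1.7]
gripper_width: 0.404
grasp_force: 80.2
```

```bash
cat > w.py <<'E'
from h import *
import sys
from scipy.spatial.transform import Rotation as Ro
s=manip.observe(); R=Ro.from_quat(s["tool_rot"]).as_matrix()
print(s["t"],s["tcp_pos"],s["gripper_width"],s["grasp_force"],s["force"]); print(R.round(4))
c=cap("side"); cv2.imwrite(f"pics/{sys.argv[1]}.png",c["image"][...,::-1])
E
python3 w.py s2
```

```text
3.8167 [ 0.55955347 -0.09863602  0.21123093] 0.40394930361316284 80.1692533493042 [-0.07195524 -1.07014286 -1.66592042]
[[-9.99e-01 -4.55e-02 -4.00e-04]
 [-4.55e-02  9.99e-01  1.00e-04]
 [ 4.00e-04  1.00e-04 -1.00e+00]]
```

View pics/s2.png

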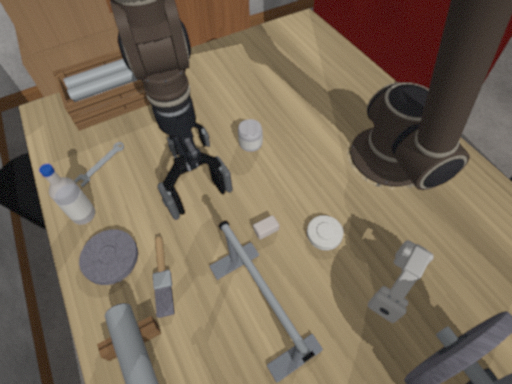

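{"op": "play_rows", "data": {
  "series": [
    [[0.2,0,20,0,0],[0.2,0,50,0,0],[0.2,0,85,0,0],[0.2,0,120,0,0],[0.2,0,155,0,0],[0.2,0,190,0,0],[0.2,0,225,0,0],[0.2,0,260,0,0],[0.2,0,285,0,0],[0.2,0,300,0,0]]
  ]
}}

```text
t: 4.7
tcp_pos: [0.5451, 0.2038, 0.2111]
tool_rot: [-0.024, 1.0, 0.0, -0.0]
force: [1.0, -0.1, -3.2]
gripper_width: 0.398
grasp_force: 80.5
```

{"op": "play_rows", "data": {
  "series": [
    [[0.2,0,0,0,0],[0.2,0,0,0,0],[0.2,0,0,0,0],[0.2,0,0,0,0]]
  ]
}}

```text
t: 5.03
tcp_pos: [0.5457, 0.1997, 0.2113]
tool_rot: [-0.023, 1.0, -0.0, -0.0]
force: [0.0, -0.1, -2.4]
gripper_width: 0.401
grasp_force: 80.5
```

```bash
python3 w.py s3
python3 - <<'E'
from h import *
for n in ["scene","side"]:
    c=cap(n);W=cloud(c)
    if n=="scene": cv2.imwrite("pics/sc3.png",c["image"][...,::-1])
    s=manip.observe()
E
```

```text
5.0333 [0.54572499 0.19974695 0.2113348 ] 0.40132878785219506 80.52454948425293 [ 0.01184636 -0.08777482 -2.38358073]
[[-9.99e-01 -4.52e-02 -0.00e+00]
 [-4.52e-02  9.99e-01 -5.00e-04]
 [ 1.00e-04 -5.00e-04 -1.00e+00]]
```

View pics/s3.png

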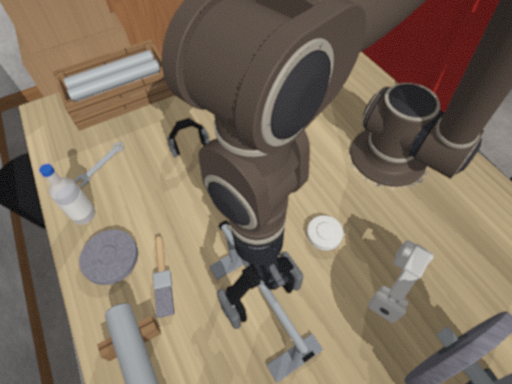

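View pics/sc3.png

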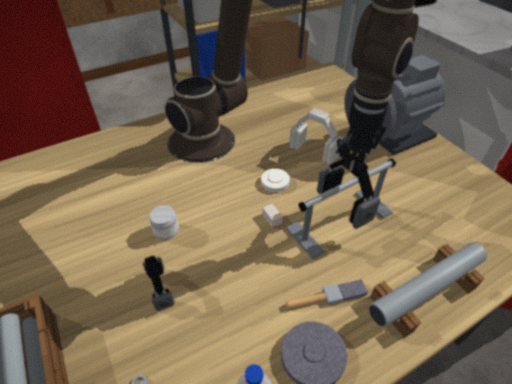

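Both views show one cup on each side of the bar, at about (330,178) and (363,210) in the scene view. I'll lower it slowly and watch the force.

{"op": "play_rows", "data": {
  "series": [
    [[0.2,0,0,12,0],[0.2,0,0,24,0],[0.2,0,0,32,0],[0.2,0,0,37,0],[0.2,0,0,39,0],[0.2,0,0,40,0],[0.2,0,0,40,0]]
  ]
}}

```text
t: 5.77
tcp_pos: [0.5457, 0.201, 0.1715]
tool_rot: [-0.023, 1.0, 0.0, 0.0]
force: [-1.4, 0.6, -2.4]
gripper_width: 0.405
grasp_force: 80.6
```

{"op": "play_rows", "data": {
  "series": [
    [[0.2,0,0,1,0],[0.2,0,0,2,0],[0.2,0,0,2,0],[0.2,0,0,2,0]]
  ]
}}

```text
t: 6.1
tcp_pos: [0.5456, 0.2011, 0.1695]
tool_rot: [-0.024, 1.0, 0.0, 0.0]
force: [0.3, -0.3, -2.0]
gripper_width: 0.403
grasp_force: 80.6
```

{"op": "play_rows", "data": {
  "series": [
    [[0.2,0,0,1,0],[0.2,0,0,2,0],[0.2,0,0,2,0],[0.2,0,0,2,0]]
  ]
}}

```text
t: 6.43
tcp_pos: [0.5455, 0.201, 0.1672]
tool_rot: [-0.023, 1.0, -0.0, -0.0]
force: [0.1, 0.1, -2.5]
gripper_width: 0.402
grasp_force: 80.6
```

{"op": "play_rows", "data": {
  "series": [
    [[0.2,0,0,1,0],[0.2,0,0,1,0],[0.2,0,0,1,0]]
  ]
}}

```text
t: 6.68
tcp_pos: [0.5457, 0.2011, 0.1667]
tool_rot: [-0.023, 1.0, 0.0, 0.0]
force: [-0.7, 0.6, 1.6]
gripper_width: 0.402
grasp_force: 80.9
```

Contact: the vertical force went from -2.5 to +1.6 N. I'll release gently, then retreat upward.

{"op": "play_rows", "data": {
  "series": [
    [[0.5,0,0,0,0],[0.5,0,0,0,0],[0.6,0,0,0,0],[0.8,0,0,0,0],[1,0,0,0,0],[1,0,0,0,0],[1,0,0,0,0],[1,0,0,0,0]]
  ],
  "force": 20
}}

```text
t: 7.35
tcp_pos: [0.5455, 0.201, 0.1663]
tool_rot: [-0.024, 1.0, 0.0, -0.0]
force: [0.9, 0.0, -0.5]
gripper_width: 1.001
grasp_force: 0.0
```

{"op": "play_rows", "data": {
  "series": [
    [[1,0,0,-8,0],[1,0,0,-20,0],[1,0,0,-40,0],[1,0,0,-70,0],[1,0,0,-100,0],[1,0,0,-120,0],[1,0,0,-120,0],[1,0,0,-120,0],[1,0,0,-120,0],[1,0,0,-120,0]]
  ]
}}

```text
t: 8.18
tcp_pos: [0.5451, 0.2008, 0.2851]
tool_rot: [-0.023, 1.0, -0.0, -0.001]
force: [-0.1, -0.6, -0.0]
gripper_width: 0.997
grasp_force: 0.0
```

```bash
python3 w.py s4
python3 - <<'E'
from h import *
from scipy.spatial.transform import Rotation as Ro
for k in range(2):
    s=manip.observe(); c=cap("wrist")
    Rt=Ro.from_quat(s["tool_rot"]).as_matrix(); M=np.array(c["mount"])
    Rc=Rt@M[:3,:3]; tc=Rt@M[:3,3]+s["tcp_pos"]; W=cloud(c,Rc.T,-Rc.T@tc)
    p=W[(W[...,2]>.172)&(W[...,2]<.2)&(np.hypot(W[...,0]-.545,W[...,1]-.2)<.06)]
    print(len(p),p.mean(0),cv2.minAreaRect(p[:,:2].astype(np.float32)*1000),np.linalg.lstsq(np.c_[p[:,:2],np.ones(len(p))],p[:,2],rcond=None)[0])
c=cap("scene"); cv2.imwrite("pics/sc4.png",c["image"][...,::-1])
E
```

```text
8.1833 [0.54513426 0.20084446 0.28505841] 0.997127286281163 0.0 [-0.08090097 -0.57039521 -0.01129112]
[[-9.989e-01 -4.690e-02 -1.900e-03]
 [-4.690e-02  9.989e-01 -7.000e-04]
 [ 2.000e-03 -6.000e-04 -1.000e+00]]
2956 [0.54073925 0.2014521  0.18287408] ((544.08203125, 201.53558349609375), (69.84507751464844, 36.0548095703125), 2.8585662841796875) [ 0.0455745  -0.00051618  0.15833414]
2965 [0.54058475 0.20145569 0.18284497] ((544.4730224609375, 201.63624572753906), (69.15355682373047, 36.020423889160156), 2.791405439376831) [0.04932143 0.00297513 0.1555832 ]
```

View pics/sc4.png

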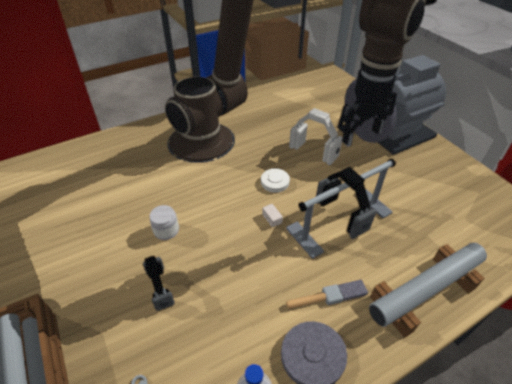

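The larger pair hangs over the bar at about (348,190) in the scene view, one cup on each side. Tilt is under 3°, yaw 2.8° (the bar's is 2.9°), and it is centred on the bar. The gripper is clear and the smaller pair at (158,282) hasn't moved. A short wait for it to settle, then I'll hand it in.

{"op": "play_rows", "data": {
  "series": [
    [[1,0,0,0,0],[1,0,0,0,0],[1,0,0,0,0],[1,0,0,0,0],[1,0,0,0,0],[1,0,0,0,0],[1,0,0,0,0],[1,0,0,0,0],[1,0,0,0,0],[1,0,0,0,0]]
  ]
}}

```text
t: 9.22
tcp_pos: [0.5456, 0.201, 0.2863]
tool_rot: [-0.023, 1.0, 0.0, 0.0]
force: [0.8, 0.6, 0.5]
gripper_width: 1.002
grasp_force: 0.0
```

```bash
python3 -c "
from bench import manip
print(manip.job_done())"
```

```text
the job is handed in; nothing more can be done
None
```

I draped the larger ear defenders over the middle of the rack bar, one cup on each side and tilted under 3°, left the smaller pair where it stood, and handed the job in at about 9 s; no verdict came back.

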